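Find the stamped crate and push it to the dispatch line

TASK

One of the two small closed wooden crates on the laundry counter has a round stamp on its underside. With the fingertips only, tip both crates over onto their sides, towards the robot's right, across the thin metal strip, and leave them lying so that their undersides show. Then push the stamped one back upright and push it along the counter to the robot's left until it stands with the black dispatch line running under its middle; leave the other crate lying where it was tipped, disturb nothing else, and do not lift anything.

Things in the scene. Friction and masses are not known exactly. Their poses are not given: they have to be found in the camera images.
- crate_a: one of two identical closed pale wooden crates with a nailed-down slatted top, 120 (its x) x 130 (y) x 90 high (z), 0.28 to 0.56 kg, centre of mass about 30 above the foot. Origin: centre of its footprint, at counter level as it stands; x points to the robot's left, z up. It stands on two runners 8 high along its y sides; the underside lies between them.
- crate_b: one of two identical closed pale wooden crates with a nailed-down slatted top, 120 (its x) x 130 (y) x 90 high (z), 0.28 to 0.56 kg, centre of mass about 30 above the foot. Origin: centre of its footprint, at counter level as it stands; x points to the robot's left, z up. It stands on two runners 8 high along its y sides; the underside lies between them.
- crate_a_edge (a point): middle of crate_a's bottom edge on the robot's right, at (-60, 0, 0) mm in the crate's frame, 2 to 12 mm from the strip. When the top of the opposite (+x) wall is pulled to the right, the crate slides to the strip and tips about this edge, which stays down. Past about 65 degrees it falls onto its side by itself; pushed back near its upper edge, it falls upright once below that.
- crate_b_edge (a point): the same point of crate_b.
- stamp (a point): centre of the round stamp: a dark brown ring 84 mm across, 12 wide, with a cross in it, in the middle of the underside of one of the crates, 6 mm above the counter as it stands. It cannot be seen until that crate is tipped; the other crate's underside is bare wood.
- stop: the metal strip, fixed on the counter just right of both crates, running away from the robot: 10 wide (its x), 440 long (its y), 6 high. Origin: centre of its underside; x points to the robot's left, towards the crates. A crate lying on its side lies across it, its wall on the strip and its slatted top towards the robot's right.
- line: the dispatch line: flat black tape on the counter left of the crates, roughly parallel to the strip: 25 wide (its x), 460 long (its y), no height to feel. Origin: its centre, at counter level; x points to the robot's left. It lies 140 to 270 mm from the middles of the crates.
- bottle: loose slim blue bottle, 36 across, 120 high, standing between the crates. Origin: centre of its foot.
- cup: loose white cup, 64 across, 65 high, standing beyond the line. Origin: centre of its foot.
- brush: loose flat brush lying on the far right of the crates. Origin: its underside.
- stain: loose slim white bottle, 34 across, 100 high, standing before the line, opposite the gap between the crates. Origin: centre of its foot.
- can: loose can, 66 across, 120 high, beyond the line, far left. Origin: centre of its foot.
Mind the look-alikes: they are no part of the job. What is shaped like the crate_b but green is not meant. What is shaped like the crate_a but red is not meant.

How it is judged:
On the way, in this order (a step that is already met when the one before it is completed fails the run):
1. both crates lie on their sides (tilted by 75 to 106 degrees) for 0.5 s (angle between crate_a's own z axis and vertical between 1.3 and 1.85 rad and angle between crate_b's own z axis and vertical between 1.3 and 1.85 rad), for 0.5 s.
2. the stamped crate stands upright with the line under its middle (within 35 mm), the other lies on its side (x of crate_b in the frame of line between -0.035 and 0.035 m and y of crate_b in the frame of line between -0.22 and 0.22 m and angle between crate_b's own z axis and vertical below 0.08 rad and angle between crate_a's own z axis and vertical between 1.3 and 1.85 rad), for 0.2 s.
At the end, for the whole second after the job is handed in: The stamped crate stands upright (within 0.08 rad) and at rest with the middle of its footprint within 35 mm of the line's centre, short of the line's ends; the other crate lies on its side (tilted 75 to 106 degrees), at rest, its edge at the strip within 80 mm of where that was at the start (all of step 2 and linear speed of each of crate_b, crate_a below 0.01 m/s and distance of crate_a_edge from where it was at the start of the episode below 0.08 m); the robot touches nothing.
It fails at once if a crate is lifted or tipped another way: its bottom edge on the robot's right is raised more than 35 mm off the counter (height (world z) of any of crate_a_edge, crate_b_edge above 0.035 m).
It fails at once if a bystander is moved more than 40 mm (distance of any of bottle, cup, brush, stain, can from where it was at the start of the episode above 0.04 m).
It also fails if it takes over 72 s, if anything falls off the work surface, if the arm or the gripper's body presses on something with over 40 N, if the wrist force passes 120 N, or if a joint passes its speed limit or range.

ROBOT

A 6-joint arm with a two-finger parallel gripper is mounted at the origin on the work surface. World frame = base frame: x ahead of the robot, y to its left, z up, the work surface at z = 0. Lengths are in m, angles in rad, forces in N, time in s.
With the tool pointing down it reaches from about 0.35 to 0.975 m from the base axis. Payload 7.1 kg.
Tool frame: the origin (TCP) lies midway between the tips of the shut fingers; the grasp point (between the pads) lies 19 mm behind it; z points along the fingers, y is the line along which they close (so a half turn about z gives the same grasp; the last joint's range is limited). The gripper opens to 88 mm and grips with 3 to 60 N. Pads are 20 mm wide; open, the fingers measure 115 mm over their backs; the gripper's body (75 mm by 178 mm) begins 61 mm behind the grasp point.
Start: joints at [1.128, 0.423, 1.63, -0, 1.089, -0.019], TCP at [0.257, 0.57, 0.223] pointing down, gripper open.
Joint ranges: [-3, 3], [-0.9, 2.11], [0.09, 2.58], [-1.31, 4.45], [0.11, 2.69], [-2.54, 2.54]. Speed limits (rad/s): [2.39, 2.39, 3.01, 3.14, 3.14, 3.14].

INTERFACE

Orientations are given as a unit quaternion [w, x, y, z].
In Python, from station import move_pose, movel, movej, command_gripper, wait, inverse_kinematics, read_camera, camera_info, MotionError, job_done, get_time, get_joint_pos, get_qvel, get_effort, get_tcp_pos, get_ee_rot, get_ft_force, get_ft_torque, get_grip_width, get_finger_force gives the robot as it stands. Calls block until the motion is done:
- move_pose(position, orientation): joint-space move of the TCP to a pose.
- movel(position, frame=None, v=0.15, until_force=None): straight line of the TCP; frame=None keeps the orientation; v is the mean speed in m/s. With until_force (N) it stops when the force on the tool has changed by that much, and returns True; else False.
- movej(angles): joint-space move.
- command_gripper(opening): opening from 0.0 (shut) to 1.0 (fully open); the grip force is fixed at half the most; returns when the fingers have stopped.
- wait(seconds).
- inverse_kinematics(position, orientation): joint angles nearest the present ones, or None.
- read_camera(name): name is "scene" or "top" or "wrist"; returns the picture (400x640x3 uint8, red, green, blue); there is no depth.
- camera_info(name): a dict with "intrinsics" (3x3 intrinsics, pixels), "dist" ([k1, k2, p1, p2, k3] as OpenCV has them; the pictures are not rectified), "T" (4x4, takes a point from camera to world coordinates); the wrist camera has in their place "tool_from_camera" (4x4, takes a point from camera to tool coordinates, whose origin is the TCP and whose axes are the flange's). Camera axes: x right, y up, looking along -z (the intrinsics and any distortion apply to the point x, -y, -z); pixel columns grow to the right and rows downward; lengths in m; the calibration is good to about 2 mm. A picture is of the moment at which its call begins: read the wrist's pose just before it. camera_info takes no time and is no camera call.
A pose or a line that the arm cannot do raises MotionError and nothing moves.
- job_done(): hands the job in; it is judged then, once.
Readings, each from a call of its own:
- get_time(): time.
- get_joint_pos(): joint angles.
- get_qvel(): joint speeds.
- get_effort(): joint torques, N m.
- get_tcp_pos(): TCP position.
- get_ee_rot(): TCP orientation.
- get_ft_force(): force on the tool from outside, world axes, zero at the start.
- get_ft_torque(): the same for the moment, N m.
- get_grip_width(): opening from 0.0 (shut) to 1.0 (fully open).
- get_finger_force(): force on a finger pad.
Only numpy, scipy, OpenCV 4.12 (cv2) and the standard library are available. Lean on these libraries where they do the work, as an engineer would, in place of code of your own. Each camera call takes 0.05 s, during which the arm holds its last target. There are 200 camera calls.

## Working session

There is one attempt and no reset: what is moved stays moved. The work goes in short steps, each a Python script; the robot and the scene stay as the last script left them, time stands still between calls to the robot, and variables do not carry over. Pictures are saved under pics/ and viewed, at most 10 in all, crops included, and the job is handed in when it is done.

```bash
mkdir -p pics; ls
python3 - <<'E'
from station import *
import cv2, numpy as np
for n in("top","scene"):
    im=read_camera(n); cv2.imwrite(f"pics/{n}0.png",im[:,:,::-1]); i=camera_info(n); print(n,i)
print(get_time(),get_ee_rot())
E
```

```text
pics
top {'intrinsics': array([[415.41162821,   0.        , 315.77377622],
       [  0.        , 415.41162821, 201.34240764],
       [  0.        ,   0.        ,   1.        ]]), 'dist': array([-0.04469619,  0.        ,  0.        ,  0.        ,  0.        ]), 'T': array([[-0.01030508,  0.99608103, -0.08784296,  0.37661152],
       [-0.99966016, -0.00815866,  0.02475887, -0.00317319],
       [ 0.02394516,  0.08806825,  0.9958266 ,  1.10758238],
       [ 0.        ,  0.        ,  0.        ,  1.        ]])}
scene {'intrinsics': array([[464.43826399,   0.        , 326.12970996],
       [  0.        , 464.43826399, 202.88539313],
       [  0.        ,   0.        ,   1.        ]]), 'dist': array([0.03318447, 0.        , 0.        , 0.        , 0.        ]), 'T': array([[-0.4856382 , -0.73995623,  0.46542487,  1.04694055],
       [ 0.87415882, -0.41191901,  0.25723353,  0.32507127],
       [ 0.00137579,  0.53177768,  0.84688287,  1.14251925],
       [ 0.        ,  0.        ,  0.        ,  1.        ]])}
0.1 [-1.50710828e-04  2.10332370e-01  9.77629688e-01 -6.80975785e-04]
```

View pics/top0.png

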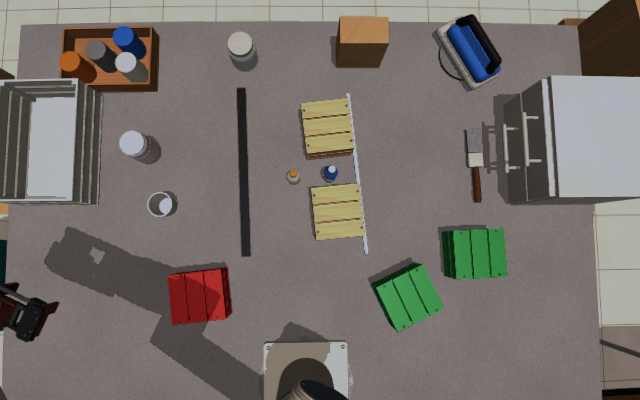

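View pics/scene0.png

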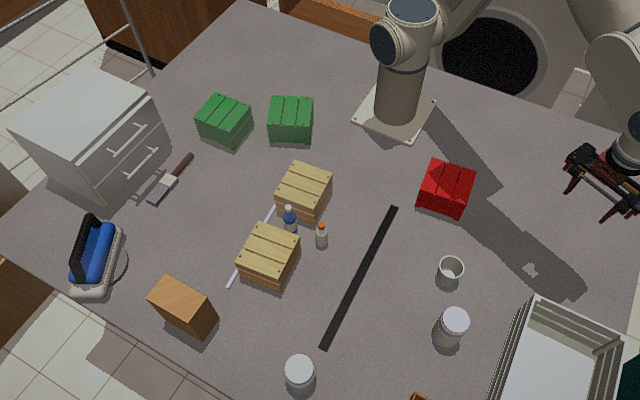

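Top view: the two pale slatted crates (327,127) and (337,211) fit the description. The green ones at (408,297) and (476,253) and the red one at (199,296) are look-alikes. The strip runs (348,95)-(366,252), the line (241,90)-(246,255), the bottle is at (330,173) and the stain bottle at (293,177).

```bash
cat > h.py <<'E'
from station import *
import cv2, numpy as np
def ray(cam,px,z):
    c=camera_info(cam); T=c["T"]
    u=cv2.undistortPoints(np.float64(px).reshape(-1,1,2),c["intrinsics"],np.float64(c["dist"])).reshape(-1,2)
    d=np.c_[u[:,0],-u[:,1],-np.ones(len(u))]@T[:3,:3].T
    o=T[:3,3]; return (o+d*((z-o[2])/d[:,2])[:,None])[:,:2]
def blobs(m,amin):
    m=cv2.morphologyEx(m.astype(np.uint8),cv2.MORPH_CLOSE,np.ones((5,5)))
    return [c for c in cv2.findContours(m,cv2.RETR_EXTERNAL,cv2.CHAIN_APPROX_NONE)[0] if cv2.contourArea(c)>amin]
def rect(cam,c,z):
    (x,y),(w,h),a=cv2.minAreaRect((ray(cam,c.reshape(-1,2),z)*1000).astype(np.float32))
    return np.array([x,y,w,h,(a+45)%90-45]).round(1)
def hsv(im): return cv2.cvtColor(im,cv2.COLOR_RGB2HSV)
def quat(yaw): # tool down, closing line (tool y) along world x turned by yaw
    from scipy.spatial.transform import Rotation as R
    M=np.array([[0,1,0],[1,0,0],[0,0,-1.]])
    x,y,z,w=(R.from_euler('z',yaw)*R.from_matrix(M)).as_quat(); return [w,x,y,z]
E
python3 - <<'E'
from h import *
im=read_camera("top"); H=hsv(im).astype(int); roi=np.zeros(H.shape[:2],bool); roi[75:265,225:380]=1
m=roi&(H[...,0]>16)&(H[...,0]<32)&(H[...,1]>70)&(H[...,2]>165)
for c in blobs(m,800): print("crate",cv2.boundingRect(c),rect("top",c,.09))
m=roi&(H[...,2]<45)
for c in blobs(m,300): print("dark",cv2.boundingRect(c),rect("top",c,0))
m=roi&(H[...,2]>165)&(H[...,1]<50)
for c in blobs(m,30): print("light",cv2.boundingRect(c),rect("top",c,.006))
print("bottle,stain tops",ray("top",[(331,171)],.12),ray("top",[(293,174)],.1), "cup",ray("top",[(159,204)],.03))
for q in (quat(0),quat(np.pi)): print(inverse_kinematics([.65,.1,.15],q),inverse_kinematics([.45,-.2,.15],q))
E
```

```text
crate (312, 184, 52, 56) [441.8 -82.2 127.4 116.5   5.3]
crate (302, 98, 52, 55) [658.2 -59.2 128.4 116.3   6.5]
dark (237, 88, 13, 168) [560.8 163.8 455.7  23.2   2.1]
light (363, 230, 5, 24) [ 365.6 -159.7   60.9    8.5    5.3]
light (346, 93, 14, 92) [ 645.4 -132.4  253.4    8.4    5.5]
bottle,stain tops [[ 0.53670289 -0.06512155]] [[0.53312608 0.02683603]] cup [[0.46807412 0.37728947]]
[ 1.34553536e-01  5.52858511e-01  1.60181825e+00 -4.44089210e-16
  9.86915896e-01  1.34553536e-01] [-4.42391921e-01  3.37346943e-01  1.97320082e+00 -4.44089210e-16
  8.31044893e-01 -4.42391921e-01]
None None
```

```bash
cat >> h.py <<'E'
YAW=np.radians(5.5); U=np.array([np.cos(YAW),np.sin(YAW)]); N=np.array([-U[1],U[0]])
Q=quat(YAW)
def P(u,n,z): return list((u*U+n*N)/1000)+[z/1000]   # strip frame, mm
PIV=-188.5
def tip(u,n0,s=76):
    move_pose(P(u,n0+95,230),Q)
    movel(P(u,n0+95,s),v=.2)
    f=0
    for t in np.radians(np.arange(0,77,11)):
        movel(P(u,PIV+10+120*np.cos(t)-s*np.sin(t),120*np.sin(t)+s*np.cos(t)),v=.09)
        f=max(f,np.linalg.norm(get_ft_force()))
    movel(P(u,get_tcp_pos()[:2]@N*1000+10,235),v=.2)
    print("t",get_time(),"fmax",f)
E
python3 - <<'E'
from h import *
tip(431.9,-124.2)
cv2.imwrite("pics/s1.png",read_camera("scene")[:,:,::-1])
E
```

```text
t 6.9667 fmax 18.438795967785076
```

View pics/s1.png

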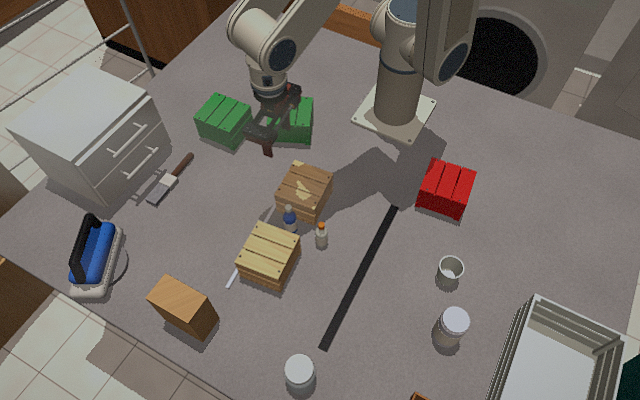

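The near crate is upright again at (303,190): the fingers slipped over its top edge. I'll repeat with a lower contact that leads more, referenced to a felt contact.

```bash
cat >> h.py <<'E'
def tip(u,n0,s=64,lead=5):
    move_pose(P(u,n0+95,230),Q)
    movel(P(u,n0+95,s),v=.2)
    hit=movel(P(u,PIV+105,s),v=.04,until_force=3.5)
    nc=get_tcp_pos()[:2]@N*1000; print("hit",hit,"nc rel PIV",nc-PIV,get_ft_force().round(1) if hasattr(get_ft_force(),'round') else get_ft_force())
    if not hit: return
    off=min(nc-120,PIV+12)-lead
    for t in np.radians(np.arange(0,73,9)):
        movel(P(u,off+120*np.cos(t)-s*np.sin(t),120*np.sin(t)+s*np.cos(t)),v=.09)
        print(int(np.degrees(t)),np.round(get_ft_force(),1))
    movel(P(u,get_tcp_pos()[:2]@N*1000+10,235),v=.2)
    print("t",get_time())
E
python3 - <<'E'
from h import *
tip(431.9,-124.2)
cv2.imwrite("pics/s2.png",read_camera("scene")[100:340,150:470,::-1])
E
```

```text
hit True nc rel PIV 129.70139907557632 [0.2 4.4 1.7]
0 [-4.8 42.5 24.9]
9 [-4.  33.4 23.3]
18 [-5.2 29.5 28.2]
27 [-6.9 23.7 31.9]
36 [-7.5 16.  34.9]
45 [-4.2  7.9 27.4]
54 [-2.9  3.1 22.3]
63 [-2.1 -1.  16.6]
72 [-0.1 -0.3 -0.1]
t 13.475
```

View pics/s2.png

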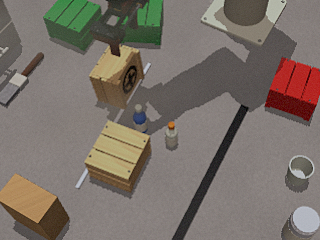

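The near crate is on its side with the stamp showing at crop (132,80). Next I tip the far one, with less lead.

Run:
```python
from h import *
tip(649.5,-122,lead=2.5)
wait(.3)
cv2.imwrite("pics/s3.png",read_camera("scene")[100:340,150:470,::-1])
cv2.imwrite("pics/t3.png",read_camera("top")[60:270,220:480,::-1])
```

```text
hit True nc rel PIV 129.8243430897361 [0.  4.8 0.8]
0 [-2.7 12.2  5.1]
9 [-1.3 11.1  6.9]
18 [-3.6 11.4  8.9]
27 [-2.3  8.7 11.1]
36 [-2.1  5.5 11.1]
45 [-2.7  4.3 12.3]
54 [-1.7  1.2 12.7]
63 [-1.7 -0.5  9.2]
72 [0.3 0.5 0.1]
t 20.4167
```

View pics/s3.png

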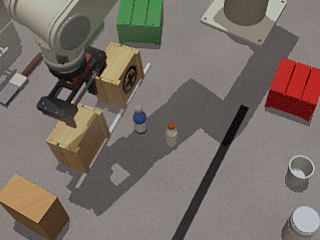

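View pics/t3.png

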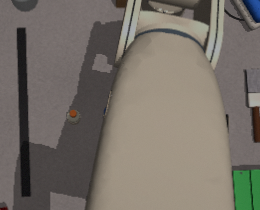

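Both are lying; the far one's underside is bare, so the near one is the stamped crate. Now I right it.

Run:
```python
from h import *
u=431.9; t0=102
move_pose(P(u,-330,235),Q)
movel(P(u,-330,100),v=.2)
hit=movel(P(u,-265,100),v=.05,until_force=2.5)
nc=get_tcp_pos()[:2]@N*1000; print(hit,nc-PIV,np.round(get_ft_force(),1))
if hit:
    f=lambda d:(t0*np.cos(np.radians(d))-90*np.sin(np.radians(d)), t0*np.sin(np.radians(d))+90*np.cos(np.radians(d)))
    off=nc-f(93)[0]+2.5; dz=100-f(93)[1]
    for d in range(90,46,-7):
        a=f(d); movel(P(u,off+a[0],a[1]+dz*max(0,(d-60)/33)),v=.08); print(d,np.round(get_ft_force(),1))
    movel(P(u,get_tcp_pos()[:2]@N*1000-8,190),v=.2)
    movel(P(u,-330,190),v=.3)
wait(.3); print(get_time())
cv2.imwrite("pics/s4.png",read_camera("scene")[100:340,150:470,::-1])
im=read_camera("top"); cv2.imwrite("pics/t4.png",im[60:270,220:480,::-1])
```

```text
True -94.76561886983154 [ 0.5 -0.4 -0.7]
90 [ 0.2 -0.6  0.1]
83 [ 0.3 -1.2  0.2]
76 [-0.5 -0.3 -0.3]
69 [ 0.3 -1.1  0.1]
62 [ 0.8 -0.3  0.2]
55 [ 0.   0.4 -0.1]
48 [-0.5  0.   0. ]
27.275
```

View pics/s4.png

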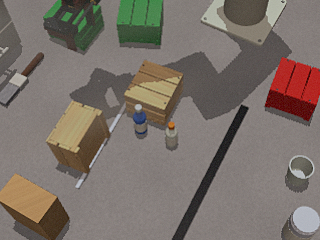

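View pics/t4.png

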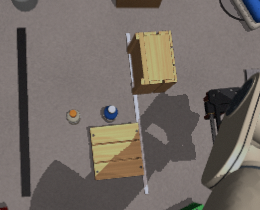

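Run:
```python
from h import *
px=np.array([(90,127),(95,179),(139,122),(143,176)])+[220,60]
w=ray("top",px,.09)*1000; c=w.mean(0); print(c,"yaw",np.degrees(np.arctan2(*(w[0]-w[1])[::-1])))
a=np.radians(2.1); nL=np.array([-np.sin(a),np.cos(a)])
d=((np.array([560.8,163.8])-c)@nL)/(N@nL); u,n=c@U,c@N; print(u,n,d)
move_pose(P(u,n-125,190),Q); movel(P(u,n-125,46),v=.2)
end=n+d-70
movel(P(u,n-80,46),v=.1)
movel(P(u,end,46),v=.07); print(np.round(get_ft_force(),1))
movel(P(u,end-40,46),v=.15); movel(P(u,end-40,230),v=.25)
move_pose([.40,-.25,.3],Q); print(get_time())
im=read_camera("top"); cv2.imwrite("pics/t5.png",im[60:270,180:440,::-1])
cv2.imwrite("pics/s5.png",read_camera("scene")[100:340,150:470,::-1])
H=hsv(im).astype(int); roi=np.zeros(H.shape[:2],bool); roi[75:270,200:300]=1
for c in blobs(roi&(H[...,0]>14)&(H[...,0]<32)&(H[...,1]>70)&(H[...,2]>100),800):
    r=rect("top",c,.09); print(cv2.boundingRect(c),r,"line x",(r[:2]-[560.8,163.8])@nL)
```

```text
[442.47143023 -79.92025638] yaw 4.9332386738089244
432.7743624212276 -121.96132657322549 239.64238653532766
[ 0.5 -1.3 -0.1]
35.4583
(213, 193, 54, 58) [419.5 159.6 130.  121.1   5.6] line x 0.9805767863660273
```

View pics/t5.png

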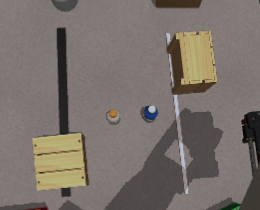

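The crate stands upright on the line at crop (60,162), 1 mm off its middle. The other crate still lies at the strip at (192,62), and both bottles are where they started.

```bash
python3 -c "
from station import *
wait(.3); print(job_done())"
```

```text
the job is handed in; nothing more can be done
None
```

The job is handed in: the stamped (near) crate stands upright on the dispatch line, measured about 1 mm off centre, and the other crate lies on its side where it was tipped; the first tip attempt slipped, and on its retry the wrist force reached about 50 N, with no verdict returned.

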